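Unpile the washed tiles and dry-lay each in its mosaic tray

ROBOT

A 6-joint arm with a two-finger parallel gripper is mounted at the origin on the work surface. World frame = base frame: x ahead of the robot, y to its left, z up, the work surface at z = 0. Lengths are in m, angles in rad, forces in N, time in s.
With the tool pointing down it reaches from about 0.275 to 0.875 m from the base axis. Payload 12.5 kg.
Tool frame: the origin (TCP) lies on the centre line of the jaws, within the pads' length; the fingertips stand r.finger_overhang ahead of it and the grasp point (between the pads) lies 3 mm ahead of it (r.finger_overhang is the distance from the TCP to the fingertips, in m); z points along the fingers, y is the line along which they close (so a half turn about z gives the same grasp; the last joint's range is limited). The gripper opens to 85 mm and grips with 20 to 120 N. Pads are 22 mm wide; open, the fingers measure 114 mm over their backs; the gripper's body (76 mm by 85 mm) begins 54 mm behind the grasp point. The pads swing forward as they close: fully open they stand 13 mm farther back than shut.
Start: joints at [-1.229, 0.351, 1.652, -0, 1.139, -0.085], TCP at [0.228, -0.501, 0.253] pointing down, gripper open.
Joint ranges: [-2.75, 2.75], [-0.79, 2.1], [0.01, 2.65], [-1.57, 4.71], [0.07, 3.14], [-2.87, 2.87]. Speed limits (rad/s): [2.22, 2.22, 2.79, 3.14, 3.14, 3.14].

INTERFACE

Orientations are given as a unit quaternion [x, y, z, w].
In Python, from cell import r, optics gives the robot as it stands. The module is installed in compiled form; this text tells all that it offers. Calls block until the motion is done:
- r.move_to(position, orientation): joint-space move of the TCP to a pose.
- r.move_linear(position, rot=None, vel=0.15): straight line of the TCP; rot=None keeps the orientation; vel is the mean speed in m/s.
- r.set_joints(angles): joint-space move.
- r.set_gripper(opening, squeeze=None): opening from 0.0 (shut) to 1.0 (fully open); squeeze is the grip in N (None keeps the last); returns when the fingers have stopped.
- r.sleep(seconds).
- r.inverse_kinematics(position, orientation): joint angles nearest the present ones, or None.
- optics.get_image(name): name is "scene" or "top"; returns a dict with "pixels" (480x640x3 uint8, red, green, blue), "depth" (480x640 float32, m along the optical axis (not along the pixel's ray), 0 where there is no reading), "fx", "fy", "cx", "cy" (pixels), "camera_from_world" (4x4, takes a point from world to camera coordinates). Camera axes: x right, y down, z forward; pixel columns grow to the right and rows downward; lengths in m; the calibration is good to about 2 mm. A picture is of the moment at which its call begins.
A pose or a line that the arm cannot do raises r.PlanningError and nothing moves.
- r.hand_in(): hands the job in; it is judged then, once.
Readings, each from a call of its own:
- r.current_t(): time.
- r.current_q(): joint angles.
- r.current_qvel(): joint speeds.
- r.current_effort(): joint torques, N m.
- r.current_tool_pos(): TCP position.
- r.current_ee_rot(): TCP orientation.
- r.current_contact_force(): force on the tool from outside, world axes, zero at the start.
- r.current_torque(): the same for the moment, N m.
- r.current_opening(): opening from 0.0 (shut) to 1.0 (fully open).
- r.current_finger_force(): force on a finger pad.
Only numpy, scipy, OpenCV 4.12 (cv2) and the standard library are available. Lean on these libraries where they do the work, as an engineer would, in place of code of your own. Each camera call takes 0.05 s, during which the arm holds its last target. There are 200 camera calls.

TASK

Four washed accent tiles are piled crosswise on the little drying rack: take the pile down from the top, one tile at a time, and dry-lay each in the wooden tray whose mosaic border has its colour, each in its tray before you take the next. Every tile must end glaze up, flat on the bare wood in the middle of its tray, lengthwise along it and well centred, not resting on the glued pieces. Set the tiles down rather than dropping them, let none fall onto the table, and leave the can and the jar where they stand.

Things in the scene. Friction and masses are not known exactly. Their poses are not given: they have to be found in the camera images.
- tile_blue: Loose stoneware bar tile, cobalt blue glaze on top and upper sides, buff clay below: 90 (x) x 30 (y) x 14 (z) mm, 85 g. Origin: centre of its underside; x along its length, z up through the glazed face. Starts on top of the pile, lying across the middle of the coral tile, underside 40 mm above the table.
- tile_coral: Loose stoneware bar tile, coral red-orange glaze on top and upper sides, buff clay below: 90 (x) x 30 (y) x 14 (z) mm, 85 g. Origin: centre of its underside; x along its length, z up through the glazed face. Starts in the middle of the pile, underside 26 mm above the table, lying across the green and white tiles and under the blue one.
- tile_green: Loose stoneware bar tile, emerald green glaze on top and upper sides, buff clay below: 90 (x) x 30 (y) x 14 (z) mm, 85 g. Origin: centre of its underside; x along its length, z up through the glazed face. Starts at the bottom of the pile, parallel to the white tile (68 mm between centres; sides vary), on a fixed slatted wooden rack 116 x 116 mm, 12 mm high.
- tile_white: Loose stoneware bar tile, off-white glaze on top and upper sides, buff clay below: 90 (x) x 30 (y) x 14 (z) mm, 85 g. Origin: centre of its underside; x along its length, z up through the glazed face. Starts at the bottom of the pile, parallel to the green tile (68 mm between centres; sides vary), on a fixed slatted wooden rack 116 x 116 mm, 12 mm high.
- tray_blue: Fixed oblong dark wooden tray, round ends, border of cobalt blue mosaic pieces: 206 (x) x 100 (y) mm, rim 16 mm high, 8 mm wide. Origin: centre of its underside, at table height; x along its length, z up. Its floor is 8 mm above the origin; the glued pieces stand 4 mm (gems 6 mm) above the floor and leave a bare rectangle 114 (x) x 54 (y) mm, centred on the origin.
- tray_coral: Fixed oblong dark wooden tray, round ends, border of coral red-orange mosaic pieces: 206 (x) x 100 (y) mm, rim 16 mm high, 8 mm wide. Origin: centre of its underside, at table height; x along its length, z up. Its floor is 8 mm above the origin; the glued pieces stand 4 mm (gems 6 mm) above the floor and leave a bare rectangle 114 (x) x 54 (y) mm, centred on the origin.
- tray_green: Fixed oblong dark wooden tray, round ends, border of emerald green mosaic pieces: 206 (x) x 100 (y) mm, rim 16 mm high, 8 mm wide. Origin: centre of its underside, at table height; x along its length, z up. Its floor is 8 mm above the origin; the glued pieces stand 4 mm (gems 6 mm) above the floor and leave a bare rectangle 114 (x) x 54 (y) mm, centred on the origin.
- tray_white: Fixed oblong dark wooden tray, round ends, border of off-white mosaic pieces: 206 (x) x 100 (y) mm, rim 16 mm high, 8 mm wide. Origin: centre of its underside, at table height; x along its length, z up. Its floor is 8 mm above the origin; the glued pieces stand 4 mm (gems 6 mm) above the floor and leave a bare rectangle 114 (x) x 54 (y) mm, centred on the origin.
- can: Bystander: full yellow drinks can with a cream band, 66 mm across, 122 mm high, loose, beyond the trays as seen from the robot. Origin: centre of its underside, z up.
- jar: Bystander: closed glass jar with a grey lid and paper label, 68 mm across, 75 mm high, loose, beyond the trays. Origin: centre of its underside, z up.
Not all that is in view belongs to the job. What is meant by the tile_blue is not pink, and is the smaller of those in its own colour. Leave any pink look-alike of the tray_white alone.

How it is judged:
By the outcome, as a careful person would: the job done as asked, in the order asked, and still so for the second after the job is handed in, with the robot touching nothing.
It also fails if it takes over 104 s, if anything falls off the work surface, if the arm or the gripper's body presses on something with over 40 N, if the wrist force passes 120 N, or if a joint passes its speed limit or range.

## Working session

There is one attempt and no reset: what is moved stays moved. The work goes in short steps, each a Python script; the robot and the scene stay as the last script left them, time stands still between calls to the robot, and variables do not carry over. Pictures are saved under pics/ and viewed, at most 14 in all, crops included, and the job is handed in when it is done.

```bash
mkdir -p pics
python3 - <<'E'
from cell import r, optics
import cv2,numpy as np
for n in("scene","top"):
    d=optics.get_image(n); cv2.imwrite(f"pics/{n}0.png",d["pixels"][:,:,::-1])
    np.savez(f"{n}0.npz",**d)
    print(n,d["fx"],d["fy"],d["cx"],d["cy"]);print(np.round(d["camera_from_world"],4)); print((d["depth"]>0).mean())
print(r.finger_overhang,r.current_t(),r.current_ee_rot(),r.current_opening())
E
```

```text
scene 535.7662484646866 535.7662484646866 325.00129465511304 239.0220042068512
[[-0.4671  0.8842  0.0058  0.2227]
 [ 0.648   0.3468 -0.6781 -0.3025]
 [-0.6015 -0.313  -0.735   1.6769]
 [ 0.      0.      0.      1.    ]]
0.9960872395833333
top 540.4656432714896 540.4656432714896 325.44128732760464 237.66892809639
[[ 2.3300e-02 -9.9970e-01  3.4000e-03  4.7000e-03]
 [-9.8460e-01 -2.3500e-02 -1.7340e-01  5.2440e-01]
 [ 1.7350e-01  7.0000e-04 -9.8480e-01  1.0205e+00]
 [ 0.0000e+00  0.0000e+00  0.0000e+00  1.0000e+00]]
0.9960384114583334
0.022 0.1 [ 9.77321255e-01  2.11761385e-01 -6.47589730e-05 -5.25567737e-04] 1.0015106293764304
```

View pics/scene0.png

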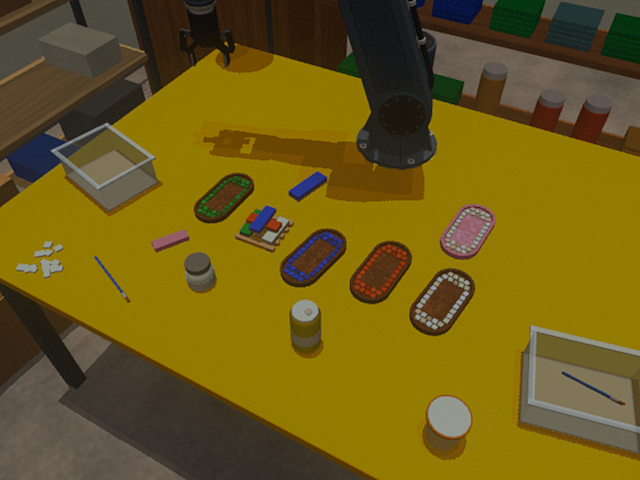

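View pics/top0.png

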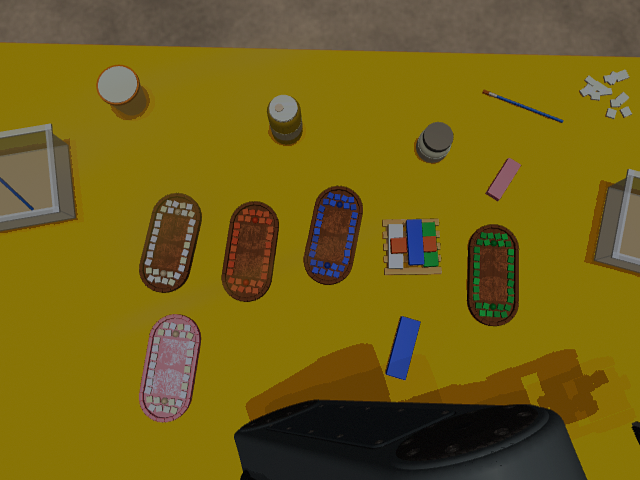

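Both views show the scene. In the top picture the pile is at (412,247), with white left, green right, coral across and blue on top. The blue tray is at (333,235), coral (250,251), white (170,243) and green (493,275). The decoys are the big blue bar at (403,348), the pink-bordered tray at (170,368) and a pink bar at (503,178).

```bash
cat > vis.py <<'E'
import cv2,numpy as np
# HSV ranges
RNG={'blue':((105,120,60),(130,255,255)),'coral':((3,150,110),(14,255,255)),'green':((48,120,40),(80,255,255)),'white':((0,0,120),(180,70,255))}
def mask(d,c):
    h=cv2.cvtColor(d["pixels"],cv2.COLOR_RGB2HSV)
    return cv2.inRange(h,*RNG[c])
def ray(d,uv):
    T=d["camera_from_world"];R,t=T[:3,:3],T[:3,3]
    uv=np.atleast_2d(uv).astype(float)
    k=np.c_[(uv[:,0]-d["cx"])/d["fx"],(uv[:,1]-d["cy"])/d["fy"],np.ones(len(uv))]
    return -R.T@t,k@R
def onplane(d,uv,z):
    o,v=ray(d,uv); return (o+v*((z-o[2])/v[:,2])[:,None])[:,:2]
def depthpts(d,uv):
    o,v=ray(d,uv); uv=np.atleast_2d(uv).astype(int)
    return o+v*d["depth"][uv[:,1],uv[:,0]][:,None]
def proj(d,p):
    p=np.atleast_2d(p);T=d["camera_from_world"];q=p@T[:3,:3].T+T[:3,3]
    return np.c_[d["fx"]*q[:,0]/q[:,2]+d["cx"],d["fy"]*q[:,1]/q[:,2]+d["cy"]]
def tri(da,ua,db,ub):
    a,va=ray(da,ua);b,vb=ray(db,ub);va,vb=va[0],vb[0]
    s=np.linalg.lstsq(np.c_[va,-vb],b-a,rcond=None)[0]
    pa,pb=a+s[0]*va,b+s[1]*vb
    return (pa+pb)/2,np.linalg.norm(pa-pb)
def rect(xy):
    (c,s,_)=r=cv2.minAreaRect(xy.astype(np.float32)*1000)
    b=cv2.boxPoints(r); e=[b[1]-b[0],b[2]-b[1]]; e=max(e,key=np.linalg.norm)
    a=np.arctan2(e[1],e[0]); a=(a+np.pi/2)%np.pi-np.pi/2
    return np.array(c)/1000,sorted(s),a
def near(d,m,p,rad):
    "mask pixels whose depth point lies within rad (xy) of p"
    uv=np.argwhere(m>0)[:,::-1]; w=depthpts(d,uv)
    k=np.hypot(*(w[:,:2]-p).T)<rad
    return uv[k],w[k]
E
python3 - <<'E'
from vis import *
D={n:dict(np.load(n+"0.npz")) for n in("top","scene")}
t=D["top"]
seed={'tray_blue':(333,235),'tray_coral':(250,251),'tray_white':(170,243),'tray_green':(493,275)}
for n,s in seed.items():
    p=onplane(t,s,.01)[0]; out=[]
    for v,d in D.items():
        uv,w=near(d,mask(d,n[5:]),p,.095 if 1 else 0)
        m=np.zeros((480,640),np.uint8);m[uv[:,1],uv[:,0]]=255
        zz=np.median(w[:,2]); c,s2,a=rect(onplane(d,uv,.0125))
        out.append(np.mean(proj(d,[[*c,.0125]]),0))
        print(n,v,len(uv),"z",np.round(np.percentile(w[:,2],[10,50,90]),4),"c",c.round(4),"size",np.round(s2,1),"a",round(np.degrees(a),1))
    # rim: dark depth contour
    c=tri(t,out[0],D["scene"],out[1]);print("   tri",c[0].round(4),round(c[1],4))
p0=onplane(t,(412,247),.04)[0]
for c,h in(('blue',.054),('coral',.04),('green',.026),('white',.026)):
    for v,d in D.items():
        uv,w=near(d,mask(d,c),p0,.07); k=w[:,2]>h-.006
        print(c,v,len(uv),k.sum(),"z",np.round(np.percentile(w[:,2],[10,50,90]),4),*[np.round(x,4) for x in rect(onplane(d,uv[k],h))])
vis=t["pixels"][:,:,::-1].copy()
big=[cv2.resize(x,None,fx=4,fy=4,interpolation=cv2.INTER_NEAREST) for x in (t["pixels"][205:290,370:455,::-1],D["scene"]["pixels"][195:260,225:310,::-1])]
big[1]=cv2.copyMakeBorder(big[1],0,big[0].shape[0]-big[1].shape[0],0,0,0)
cv2.imwrite("pics/pile.png",np.hstack(big))
E
```

```text
tray_blue top 1068 z [0.0081 0.0109 0.0135] c [0.5375 0.0021] size [ 80.8 171.5] a -10.1
tray_blue scene 603 z [0.0055 0.0088 0.012 ] c [0.5409 0.001 ] size [ 82.  170.9] a -9.7
   tri [0.5385 0.001  0.0098] 0.0023
tray_coral top 941 z [0.0083 0.0111 0.0138] c [0.5008 0.1696] size [ 80.9 169.7] a -5.7
tray_coral scene 605 z [0.0052 0.0088 0.0119] c [0.5037 0.1695] size [ 80.4 170.5] a -5.7
   tri [0.5014 0.1694 0.01  ] 0.0012
tray_white top 858 z [0.0086 0.0112 0.0138] c [0.514  0.3329] size [ 79.7 169.7] a -9.0
tray_white scene 530 z [0.0059 0.0092 0.0119] c [0.5179 0.3324] size [ 79.8 168.4] a -9.2
   tri [0.5149 0.3329 0.0093] 0.002
tray_green top 1168 z [0.008  0.0108 0.0133] c [ 0.464  -0.3227] size [ 82.1 170.4] a -1.4
tray_green scene 380 z [0.0054 0.0088 0.0121] c [ 0.467  -0.3235] size [ 79.  169.7] a -3.6
   tri [ 0.4647 -0.3244  0.0098] 0.0018
blue top 672 663 z [0.0503 0.0529 0.0554] [ 0.5192 -0.158 ] [29.3864 89.1965] 0.0602
blue scene 286 268 z [0.049  0.0517 0.0539] [ 0.5236 -0.1567] [28.6547 89.1636] 0.0564
coral top 395 394 z [0.0366 0.0391 0.0416] [ 0.517  -0.1574] [29.3241 88.4172] -1.4966
coral scene 148 140 z [0.0349 0.0374 0.0399] [ 0.5205 -0.1565] [28.6334 86.4746] -1.5074
green top 383 375 z [0.0224 0.0249 0.0273] [ 0.52   -0.1926] [28.4074 89.7007] 0.0485
green scene 91 85 z [0.021  0.0236 0.0261] [ 0.5264 -0.1957] [27.1183 90.4995] 0.2551
white top 404 404 z [0.0226 0.0248 0.0271] [ 0.5153 -0.1238] [26.268 87.937] 0.0029
white scene 174 160 z [0.0206 0.0235 0.0264] [ 0.5185 -0.1225] [26.9916 89.0295] -0.0081
```

View pics/pile.png

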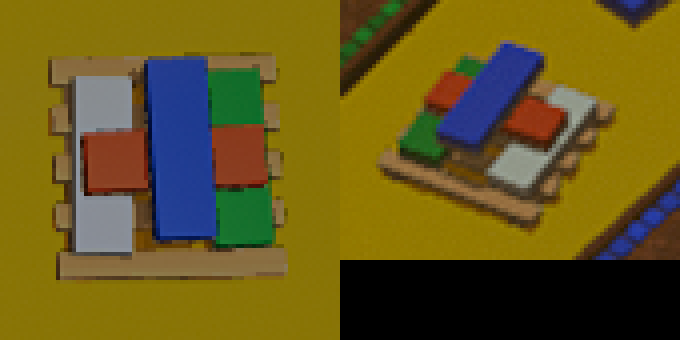

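The two views agree within calibration: sizes check out and the triangulated tray borders lie at z≈0.010. The heights match the text. Next I move above the pile and check the real fingertip height with a picture.

```bash
cat > rob.py <<'E'
from cell import r,optics
from vis import *
def quat(f): return [np.cos(f/2),np.sin(f/2),0,0]
def best(p,a):
    "jaw heading of the two equivalents with the smaller last joint"
    c=[(abs(q[5]),f) for f in(a,a+np.pi,a-np.pi) for q in[r.inverse_kinematics(p,quat(f))] if q is not None]
    return min(c)[1]
def views(): return {n:optics.get_image(n) for n in("top","scene")}
def tile(V,c,p,ztop,rad=.07,views_=("top","scene")):
    o=[]
    for n in views_:
        d=V[n]; uv,w=near(d,mask(d,c),p,rad); k=abs(w[:,2]-ztop)<.006
        o.append((n,len(uv[k]),round(float(np.median(w[k][:,2])),4),*rect(onplane(d,uv[k],ztop))))
    for x in o: print(c,*[np.round(y,4) for y in x[1:]],x[0])
    return o
TRAY={'blue':(.5392,.0015,np.radians(-9.9)),'coral':(.5022,.1695,np.radians(-5.7)),'white':(.516,.3327,np.radians(-9.1)),'green':(.4655,-.3231,np.radians(-2.2))}
E
python3 - <<'E'
from rob import *
p=[.5214,-.1574,.16]; f=best(p,.058); r.set_gripper(.42); r.move_to(p,quat(f))
print(f,r.current_q().__repr__(),r.current_tool_pos(),r.current_opening(),r.current_t())
V=views()
for n,d in V.items():
    cv2.imwrite(f"pics/pre_{n}.png",d["pixels"][:,:,::-1])
    uv=np.argwhere(d["depth"]>0)[:,::-1]; w=depthpts(d,uv)
    k=(np.hypot(w[:,0]-p[0],w[:,1]-p[1])<.05)&(w[:,2]>.08)
    print(n,k.sum(),np.sort(w[k][:,2])[:12].round(4)); k2=k&(w[:,2]<.165); print(w[k2].min(0),w[k2].max(0),proj(d,[[*p[:2],.138]]))
d=V["scene"];u,v=proj(d,[[*p[:2],.15]])[0].astype(int)
cv2.imwrite("pics/prec.png",cv2.resize(d["pixels"][max(v-60,0):v+60,u-70:u+70,::-1],None,fx=4,fy=4))
E
```

```text
0.058 array([-3.79926926e-01,  4.56612198e-01,  1.75079074e+00, -1.24646386e-04,
        9.33779681e-01,  1.13353014e+00]) [ 0.52133207 -0.15813826  0.16019016] 0.41700051366810953 2.325
top 3806 [0.4177 0.4184 0.4193 0.4198 0.4199 0.4208 0.4211 0.4211 0.4212 0.4213
 0.422  0.4229]Traceback (most recent call last):
  File "<stdin>", line 9, in <module>
    return umr_minimum(a, axis, None, out, keepdims, initial, where)
ValueError: zero-size array to reduction operation minimum which has no identity
```

Run:
```python
from rob import *
p=[.5214,-.1574]
d=optics.get_image("scene")
uv=np.argwhere(d["depth"]>0)[:,::-1]; w=depthpts(d,uv)
k=(np.hypot(w[:,0]-p[0],w[:,1]-p[1])<.05)&(w[:,2]>.08)&(w[:,2]<.2)
s=w[k];i=s[:,2].argsort()[:25];print(k.sum());print(s[i][::3].round(4))
u,v=proj(d,[[*p,.15]])[0].astype(int)
cv2.imwrite("pics/prec.png",cv2.resize(d["pixels"][max(v-60,0):v+60,u-70:u+70,::-1],None,fx=4,fy=4))
```

```text
394
[[ 0.5267 -0.1339  0.1359]
 [ 0.5297 -0.1403  0.1388]
 [ 0.533  -0.1813  0.1402]
 [ 0.5255 -0.1745  0.1404]
 [ 0.5303 -0.1339  0.1421]
 [ 0.5215 -0.1769  0.1427]
 [ 0.5222 -0.1303  0.1437]
 [ 0.533  -0.1349  0.1439]
 [ 0.5278 -0.1754  0.1451]]
```

View pics/prec.png

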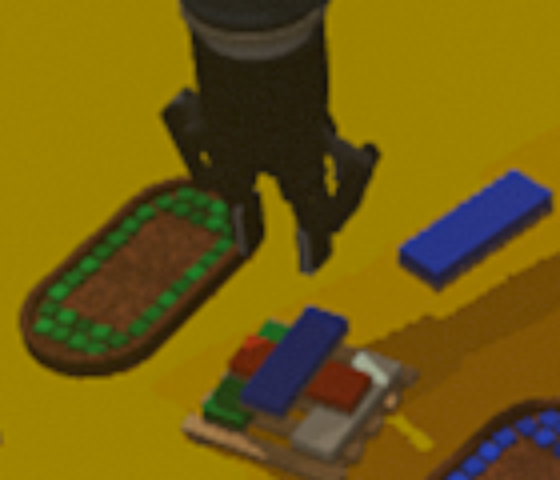

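The picture shows the open fingers above the pile, tips at about crop (245,250) and (312,265). Depth puts the tips at z≈0.138, so the 22 mm overhang holds. I'll pick blue and lay it.

```bash
cat >> rob.py <<'E'
TIP=.006+.022   # tips 6 mm above the tile's underside
def pick(x,y,a,under,lift=.16):
    p=[x,y,lift]; f=best(p,a); r.set_gripper(.55,40); r.move_to(p,quat(f))
    r.move_linear([x,y,under+TIP+.015]); r.move_linear([x,y,under+TIP],vel=.05)
    print("pre F",np.round(r.current_contact_force(),1))
    r.set_gripper(.2,40); print("opening",r.current_opening(),"finger",np.round(r.current_finger_force(),1))
    r.move_linear([x,y,under+TIP+.03],vel=.08); r.move_linear(p,vel=.2)
    print("held",r.current_opening(),np.round(r.current_contact_force(),1),"t",r.current_t())
def place(c,dx=0,dy=0,lift=.13):
    x,y,a=TRAY[c]; x+=dx;y+=dy; f=best([x,y,lift],a); r.move_to([x,y,lift],quat(f))
    z=.008+TIP; r.move_linear([x,y,z+.012],vel=.2); r.move_linear([x,y,z+.003],vel=.04)
    r.sleep(.2); b=r.current_contact_force()[2]; q=z+.003
    while q>z-.003:
        q-=.0005; r.move_linear([x,y,q],vel=.02)
        if abs(r.current_contact_force()[2]-b)>2: break
    print("touch at",round(q-TIP,4),"dF",round(r.current_contact_force()[2]-b,1))
    r.set_gripper(.46); r.move_linear([x,y,z+.03],vel=.06); r.move_linear([x,y,lift+.03],vel=.25)
    print("placed t",r.current_t(),"opening",r.current_opening())
E
python3 - <<'E'
from rob import *
pick(.5214,-.1574,.058,.040)
place('blue')
E
```

```text
pre F [ 0.2  0.4 -0.1]
opening 0.33453793787054575 finger 40.0
held 0.33807936069722705 [-0.1  0.6 -1.6] t 5.3917
touch at 0.008 dF 7.3
placed t 11.7 opening 0.4588017623123782
```

Run:
```python
from rob import *
r.set_joints([-1.0,0.2,1.75,0,1.2,0]); V=views(); print(r.current_t(),r.current_tool_pos())
tile(V,'blue',np.array(TRAY['blue'][:2]),.022,.05)
P=np.array([.5188,-.157])
for c,z in(('coral',.04),('green',.026),('white',.026)): tile(V,c,P,z)
cv2.imwrite("pics/a.png",np.hstack([cv2.resize(V[n]["pixels"][s][:,:,::-1],(390,300)) for n,s in(("top",np.s_[180:320,280:462]),("scene",np.s_[150:310,170:378]))]))
```

```text
13.525 [ 0.30241459 -0.38372366  0.2931579 ]
blue 639 0.0211 [0.5406 0.0126] [52.0962 89.9034] -0.1703 top
blue 308 0.0198 [0.5458 0.0151] [54.2332 90.1621] -0.1721 scene
coral 647 0.0389 [ 0.5169 -0.1574] [29.3973 88.4733] -1.5011 top
coral 266 0.0378 [ 0.5204 -0.1568] [28.9723 86.9808] -1.5017 scene
green 407 0.0251 [ 0.5201 -0.191 ] [29.3765 89.1943] 0.0802 top
green 129 0.0239 [ 0.5242 -0.1895] [27.6967 89.0913] 0.0743 scene
white 403 0.0249 [ 0.5153 -0.1238] [26.268 87.937] 0.0029 top
white 152 0.0236 [ 0.5187 -0.1225] [26.9916 88.1891] -0.0081 scene
```

View pics/a.png

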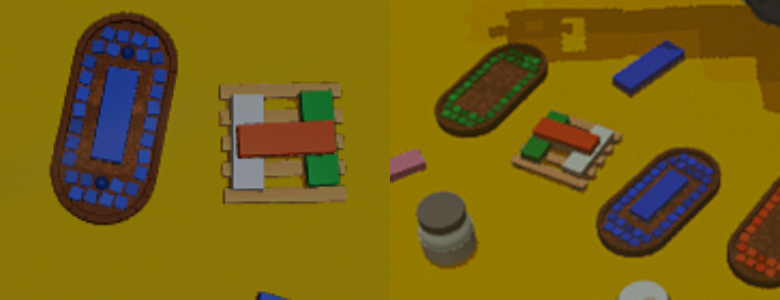

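The crops show blue inside its border, about (115,113) left crop, and the pile undisturbed. Next is coral, after checking blue properly.

```bash
cat >> rob.py <<'E'
def check(V,c,names=("top","scene")):
    "laid tile (largest blob) against tray in each view"
    for n in names:
        d=V[n]; uv,w=near(d,mask(d,c),np.array(TRAY[c][:2]),.052)
        m=np.zeros((480,640),np.uint8); m[uv[:,1],uv[:,0]]=255
        ring=rect(onplane(d,near(d,mask(d,c),np.array(TRAY[c][:2]),.095)[0],.0125))
        h,_,s,_=cv2.connectedComponentsWithStats(cv2.erode(m,None) if n=="top" else m,connectivity=4)[0:4]
        L=_; i=1+s[1:,4].argmax(); q=np.argwhere(L==i)[:,::-1]; t=rect(onplane(d,q,.022))
        e=t[0]-ring[0]; a=ring[2]; e=[e[0]*np.cos(a)+e[1]*np.sin(a),-e[0]*np.sin(a)+e[1]*np.cos(a)]
        print("laid",c,n,"size",np.round(t[1],1),"z",np.median(depthpts(d,q)[:,2]).round(4),"off mm",np.round(np.array(e)*1000,1),"ang",np.degrees(t[2]-a).round(1))
E
python3 - <<'E'
from rob import *
V=views(); check(V,'blue')
pick(.5187,-.1571,-1.501,.026)
place('coral')
r.set_joints([-1.0,0.2,1.75,0,1.2,0]); V=views(); print(r.current_t())
check(V,'blue');check(V,'coral')
P=np.array([.5188,-.157])
for c,z in(('green',.026),('white',.026)): tile(V,c,P,z)
E
```

```text
laid blue top size [0. 0.] z nan off mm [-528.8  -96.6] ang 10.1
laid blue scene size [0. 0.] z nan off mm [-533.3  -90.4] ang 9.5
pre F [ 1.  -0.2 -0.4]
opening 0.3361313129501319 finger 40.0
held 0.33100162944452177 [-0.3  0.6 -1.7] t 17.7167
touch at 0.008 dF 6.9
placed t 23.0333 opening 0.45448059677153263
25.2917
laid blue top size [0. 0.] z nan off mm [-528.8  -96.6] ang 10.1
laid blue scene size [0. 0.] z nan off mm [-533.3  -90.4] ang 9.5
laid coral top size [0. 0.] z nan off mm [-481.5 -218.5] ang 5.7
laid coral scene size [0. 0.] z nan off mm [-484.4 -218.5] ang 5.7
green 633 0.0249 [ 0.5203 -0.1909] [29.4612 89.7616] 0.0802 top
green 254 0.024 [ 0.5242 -0.1893] [28.4572 89.0917] 0.074 scene
white 612 0.025 [ 0.5153 -0.1238] [26.268 87.937] 0.0029 top
white 242 0.0237 [ 0.5188 -0.1231] [26.9835 88.5521] 0.0063 scene
  return _methods._mean(a, axis=axis, dtype=dtype,
  ret = ret.dtype.type(ret / rcount)
```

Coral touched down cleanly at floor height. I'll fix my check helper, verify both tiles, then look.

```bash
sed -i 's/h,_,s,_=cv2.connected\(.*\)\[0:4\]/_,L,s,_=cv2.connected\1/; s/L=_; i=1/i=1/' rob.py
python3 - <<'E'
from rob import *
V=views(); check(V,'blue');check(V,'coral')
cv2.imwrite("pics/b.png",np.hstack([cv2.resize(V[n]["pixels"][s][:,:,::-1],(390,300)) for n,s in(("top",np.s_[160:326,220:436]),("scene",np.s_[190:310,260:416]))]))
E
```

```text
laid blue top size [24.8 85.1] z 0.021 off mm [ 1.2 -0.4] ang 0.3
laid blue scene size [30.  90.6] z 0.0192 off mm [2.6 1.4] ang 0.7
laid coral top size [24.7 84.7] z 0.021 off mm [ 1.1 -0.3] ang -0.0
laid coral scene size [29.8 89. ] z 0.0192 off mm [ 1.9 -0.3] ang 0.1
```

View pics/b.png

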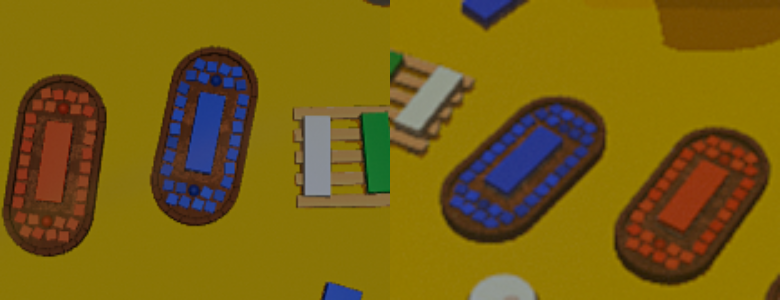

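Blue and coral lie flat and centred within about 2 mm, at (205,133) and (55,162) in the left crop. Next are green and white.

Run:
```python
from rob import *
pick(.5222,-.1901,.077,.012)
place('green',dx=-.001)
r.set_joints([.1,0.0,1.75,0,1.3,0]); V=views(); print(r.current_t()); check(V,'green')
tile(V,'white',np.array([.517,-.1235]),.026)
cv2.imwrite("pics/c.png",np.hstack([cv2.resize(V[n]["pixels"][s][:,:,::-1],(390,300)) for n,s in(("top",np.s_[190:340,350:545]),("scene",np.s_[150:270,170:326]))]))
```

```text
pre F [ 0.4 -0.7  1.3]
opening 0.3350622761457268 finger 40.0
held 0.3395324429599068 [-1.1 -0.4 -0.7] t 29.5833
touch at 0.008 dF 5.5
placed t 34.3 opening 0.4635104451515263
36.125
laid green top size [25.1 85.7] z 0.0208 off mm [-1.4  0.4] ang -2.0
laid green scene size [29.  89.3] z 0.0194 off mm [-0.3  1.5] ang 2.5
white 609 0.0251 [ 0.5153 -0.1238] [26.268 87.937] 0.0029 top
white 246 0.0236 [ 0.5183 -0.1231] [26.9835 88.4551] 0.0063 scene
```

View pics/c.png

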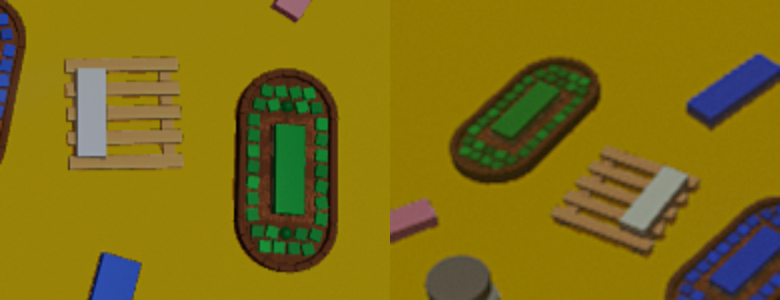

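Green is laid centred at (289,168) in the left crop, and white still sits on the rack at (92,112). White is next.

Run:
```python
from rob import *
pick(.517,-.1236,.005,.012)
place('white',dx=-.001)
r.set_joints([-1.0,0.2,1.75,0,1.2,0]); V=views(); print(r.current_t())
for c in TRAY: check(V,c)
cv2.imwrite("pics/d.png",np.hstack([cv2.resize(V[n]["pixels"][:,:,::-1],(400,300),interpolation=cv2.INTER_AREA) for n in V]))
cv2.imwrite("pics/e.png",np.hstack([cv2.resize(V[n]["pixels"][s][:,:,::-1],(390,300)) for n,s in(("top",np.s_[170:320,110:305]),("scene",np.s_[230:350,340:496]))]))
```

```text
pre F [-0.5  0.1 -0.3]
opening 0.3318472583390944 finger 40.0
held 0.33407168783531005 [ 0.1  0.2 -1.6] t 40.3083
touch at 0.008 dF 6.5
placed t 46.25 opening 0.4614537105980275
49.0333
laid blue top size [24.8 85.1] z 0.021 off mm [ 1.2 -0.4] ang 0.3
laid blue scene size [30.  90.6] z 0.0193 off mm [2.6 1.3] ang 0.9
laid coral top size [24.7 84.2] z 0.0211 off mm [ 0.8 -0.3] ang -0.0
laid coral scene size [30.  88.9] z 0.0195 off mm [ 1.9 -0.3] ang 0.4
laid white top size [24.  83.8] z 0.021 off mm [ 0.8 -0.7] ang 0.0
laid white scene size [29.5 88.1] z 0.0193 off mm [ 1.2 -0.6] ang 0.1
laid green top size [24.1 86. ] z 0.0208 off mm [-1.5 -0.2] ang -0.5
laid green scene size [29.  89.3] z 0.0196 off mm [-0.3  1.5] ang 2.5
```

View pics/d.png

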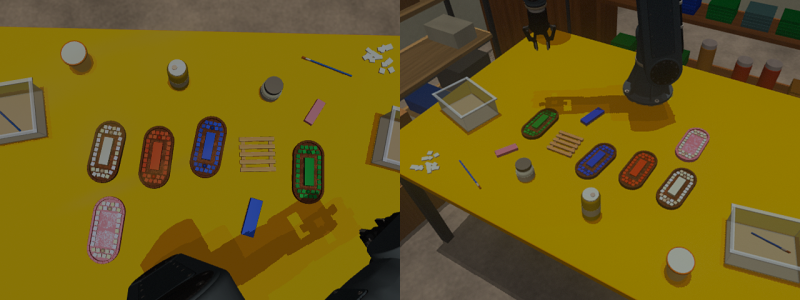

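View pics/e.png

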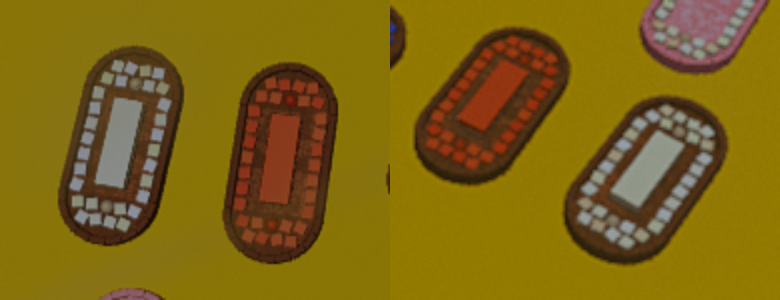

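All four tiles lie centred in their trays: the white one at (120,143) and the coral one at (280,158) in the left crop. The rack is empty, and the can and jar have not moved.

```bash
python3 -c "
from cell import r
print(r.hand_in(),r.current_t())"
```

```text
the job is handed in; nothing more can be done
the job is handed in; nothing more can be done
```

Job handed in at about 49 s: all four tiles lie glaze up and flat in their matching trays, centred to within about 3 mm by camera, and the can and jar look unmoved in the final pictures.

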